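Set the transport cool box to red cells and start it

ROBOT

A 7-joint arm with a two-finger parallel gripper is mounted at the origin on the work surface. World frame = base frame: x ahead of the robot, y to its left, z up, the work surface at z = 0. Lengths are in m, angles in rad, forces in N, time in s.
With the tool pointing down it reaches from about 0.425 to 0.925 m from the base axis. Payload 6.8 kg.
Tool frame: the origin (TCP) lies at the very end of the fingers, on their centre line; the grasp point (between the pads) lies 19 mm behind it; z points along the fingers, y is the line along which they close (so a half turn about z gives the same grasp; the last joint's range is limited). The gripper opens to 85 mm and grips with 20 to 120 N. Pads are 22 mm wide; open, the fingers measure 114 mm over their backs; the gripper's body (76 mm by 85 mm) begins 54 mm behind the grasp point. The pads swing forward as they close: fully open they stand 13 mm farther back than shut.
Start: joints at [1.166, 0.477, 0.022, 1.555, -0.011, 1.109, -0.083], TCP at [0.197, -0.646, 0.231] pointing down, gripper open.
Joint ranges: [-2.96, 2.96], [-0.34, 2.1], [-1.41, 1.46], [0.24, 2.44], [-1.37, 4.51], [0.17, 1.92], [-2.96, 2.96]. Speed limits (rad/s): [2.39, 2.39, 3.14, 3.14, 3.14, 3.14, 3.14].

INTERFACE

Orientations are given as a rotation vector (axis times angle).
In Python, from bench import monitor, optics, r gives the robot as it stands.
- The arm moves only by the shell command python3 -m crank 'ROWS' [OPENING] [FORCE]. ROWS is JSON, a list of rows, each a list of 2 entries, a list of its own where there are three numbers: the shift along the tool's x, y, z in cm, then the turn, a rotation vector about the tool's x, y, z in rad. A call has 1 to 5 rows; each row shifts and turns the commanded pose from where the row before left it, along the tool's axes as they then stand; what a row does not reach is not made up. A row lasts 1/10 s, in which the tool goes at most 50 mm and 8.59 degrees, less where a joint would pass 70% of its speed; a pose out of reach is approached as far as the arm can. A call is refused whole if a number of a shift passes 5 or a number of a turn 0.15, either way. A call with a gripper value outside its range is refused whole. OPENING is the finger opening in cm, from 0 to 8.54, set as the call begins (- or left out, the last holds). The fingers move at their own pace and stop on an object; FORCE is the grip in N (left out, the last holds). Time passes only in rows, so rows that do not move let the fingers close. It gives the time, the measured TCP pose, the force, the opening and the grip force at its end, in the units of the state.
- monitor.get_obs(): the state, without advancing time (a new reading comes with each control period).
- optics.grab_frame(name): name is "scene" or "side" or "wrist"; returns (picture, depth): 480x640x3 uint8, red, green, blue; 480x640 float32, m along the optical axis (not along the pixel's ray), 0 where there is no reading.
- optics.camera_model(name): a dict with "vertical_fov" (degrees; the focal length in pixels is half the picture's height over the tangent of half this angle, whatever the lens; pixels are square), "cx", "cy" (the principal point, pixels), "R" (3x3) and "t" (3): a world point X has camera coordinates R X + t; the wrist camera has in their place "hand_eye" (4x4, takes a point from camera to tool coordinates, whose origin is the TCP and whose axes are the flange's). Camera axes: x right, y down, z forward; pixel columns grow to the right and rows downward; lengths in m; the calibration is good to about 2 mm. The wrist camera is an equidistant fisheye: a pixel r from the principal point sees the ray r / f radians off the axis. A picture is of the moment at which its call begins: read the wrist's pose just before it. camera_model takes no time and is no camera call.
- r.hand_in(): hands the job in; it is judged then, once.
The state is a dict: "clock": time; "joints": joint angles; "qvel": joint speeds; "tau": joint torques, N m; "tcp_pos": TCP position; "orientation": TCP orientation; "contact_force": force on the tool from outside, world axes, zero at the start; "moment": the same for the moment, N m; "grip_width": finger opening in m; "gripper_force": force on a finger pad.
Only numpy, scipy, OpenCV 4.12 (cv2) and the standard library are available. Lean on these libraries where they do the work, as an engineer would, in place of code of your own. Each camera call takes 0.05 s, during which the arm holds its last target. There are 200 camera calls.

TASK

Set the blood transport cool box for red cells: with a fingertip push the tab of the round selector on its lid around, clockwise, until the tab points at the tag with the solid drop, and leave it there. Then press the start button on the lid all the way down with a fingertip and let it come back up. Only push and press: do not pinch the tab, do not press the button before the selector is set, and leave everything else on the lid and the bench where it is.

Things in the scene. Friction and masses are not known exactly. Their poses are not given: they have to be found in the camera images.
- selector (a joint): Angle (rad) of the grey rotary selector on the cool box's lid; grows clockwise seen from above. Six click positions 0.628 (36 deg) apart, from 0 to 3.142, end stops just beyond. Starts at or between the first two, which have no tag; the tags are at the other four. Past halfway (0.31 rad) the click draws it on to the next, where it stays within 0.05. Takes 2 to 3 N on the tab.
- selector_hub (a point): Centre of the selector on its vertical turning axis, level with the lid's top face. The selector is a flat disc, 88 mm across, its top 14 mm above the lid (steel hub cap, 40 mm across, 20 mm above the lid). x points along the tab, z up.
- tab_mid (a point): Middle of the selector's protruding tab: an upright radial fin on the disc, 32 mm long (28 to 60 mm from the axis), 12 mm thick, 14 to 44 mm above the lid. This point: 44 mm from the axis, 29 mm above the lid; x points outwards. A finger sweeping round 22 mm or more above the lid meets nothing but the tab.
- selector_aim (a point): Point fixed to the selector, 86 mm from its axis in the direction the tab points, just above the lid: it comes over the middle of a tag when the tab points at that tag.
- tag_drop: THE TARGET TAG: flat white disc, 40 mm across and 2 mm thick (2.7 mm with the symbol), fixed on the lid 86 mm from the selector's axis, with a dark solid drop shape (red cells). Origin at the centre of its underside, on the lid. Which of the four tag places it has differs from run to run.
- tag_flake: Same white disc with a dark six-armed flake of thin lines (plasma); not the target.
- tag_dots: Same white disc with three separate dark dots (platelets); not the target.
- tag_frame: Same white disc with a dark open square outline (empty box); not the target.
- start (a joint): Travel (m) of the white round start button on the same lid: 0 = out, 0.006 = fully pressed. It springs back; fully down takes 5 N.
- start_top (a point): Centre of the top face of the start button's round cap (30 mm across), which stands on a grey housing on the lid, left of the selector seen from the robot, about 185 mm away from its axis. It is pressed straight down.
- coolbox: The transport cool box, fixed: 280 mm deep (x) by 380 mm wide (y) by 180 mm high, dark lower half, beige upper half, black flat lid. Origin at the centre of its underside on the table; z up, its front faces -x. The lid's top face is 180 mm above the table.
- logger: Bystander loose on the lid: white temperature logger, 38 by 62 by 18 mm. Origin at the centre of its underside. Leave in place.
- tape: Bystander loose on the lid: roll of tape, 60 mm across, 19 mm high. Origin at the centre of its underside. Leave in place.
- rack: Bystander on the table: white tube rack with four capped tubes, 70 by 200 mm, 110 mm high. Leave in place.
- gel: Bystander on the table: clear bottle, 60 mm across, 150 mm high. Leave in place.
- scanner: Bystander on the table: grey hand scanner lying down, about 195 by 60 by 35 mm. Leave in place.
- mug: Bystander on the table: white mug, 80 mm across, 90 mm high. Leave in place.

How it is judged:
By the outcome, as a careful person would: the job done as asked, in the order asked, and still so for the second after the job is handed in, with the robot touching nothing.
It also fails if it takes over 64 s, if anything falls off the work surface, if the arm or the gripper's body presses on something with over 40 N, if the wrist force passes 120 N, or if a joint passes its speed limit or range.

## Working session

There is one attempt and no reset: what is moved stays moved. The work goes in short steps, Python scripts to look and compute and a shell command to move; the robot and the scene stay as the last step left them, time stands still between calls to the robot, and variables do not carry over. Pictures are saved under pics/ and viewed, at most 10 in all, crops included, and the job is handed in when it is done.

```bash
ls; mkdir -p pics
python3 - <<'E'
from bench import monitor, optics, r
import cv2,numpy as np
o=monitor.get_obs();print(o)
for n in("scene","side"):
    p,d=optics.grab_frame(n);cv2.imwrite(f"pics/{n}0.png",p[:,:,::-1]);np.save(f"pics/{n}0.npy",d);print(optics.camera_model(n))
print(optics.camera_model("wrist"))
E
```

```text
pics
{'clock': 0.0, 'joints': array([ 1.16589877,  0.47780966,  0.02230494,  1.55649469, -0.01152791,
        1.10927917, -0.08309205]), 'qvel': array([ 6.87758717e-05, -5.36254322e-04,  3.65083718e-04,  1.14130272e-03,
       -2.34134582e-03,  1.93503403e-05, -7.70075481e-05]), 'tau': array([ 3.49924949e-05, -5.96446395e+01,  1.60808545e+00, -2.81197804e+01,
        1.24571190e-02,  9.37980367e-03, -1.18643561e-05]), 'tcp_pos': array([ 0.19724362, -0.64489898,  0.23030036]), 'orientation': array([-3.10524646e+00, -4.64303067e-01,  5.85075427e-04]), 'contact_force': array([ 0.38893914, -0.62748528,  0.02341902]), 'moment': array([-0.03271717,  0.02039676, -0.02605999]), 'gripper_force': 0.0, 'grip_width': 0.08539552167300739}
{'vertical_fov': 55.84424404890976, 'cx': 317.36577969568026, 'cy': 239.0630014852785, 'R': array([[ 0.64874792,  0.76100145, -0.0017142 ],
       [ 0.62272433, -0.5321598 , -0.57360296],
       [-0.43742491,  0.37105625, -0.81913168]]), 't': array([-0.39497504, -0.24242477,  1.34256502])}
{'vertical_fov': 44.83040556276086, 'cx': 327.16405297194996, 'cy': 248.5584701830782, 'R': array([[ 0.70762373, -0.70643061,  0.01498163],
       [-0.51404488, -0.52922892, -0.67503675],
       [ 0.48479534,  0.46997079, -0.73763198]]), 't': array([-0.38552077,  0.38042403,  1.49996838])}
{'vertical_fov': 65.70646984690485, 'cx': 316.79739761479806, 'cy': 244.6807927450221, 'hand_eye': array([[-4.50011115e-04, -9.44547783e-01, -3.28373696e-01,
         8.47002548e-02],
       [ 9.99999887e-01, -4.75706421e-04, -2.08183030e-06,
        -4.23164478e-04],
       [-1.54243087e-04, -3.28373659e-01,  9.44547890e-01,
        -1.43123898e-01],
       [ 0.00000000e+00,  0.00000000e+00,  0.00000000e+00,
         1.00000000e+00]])}
```

View pics/scene0.png

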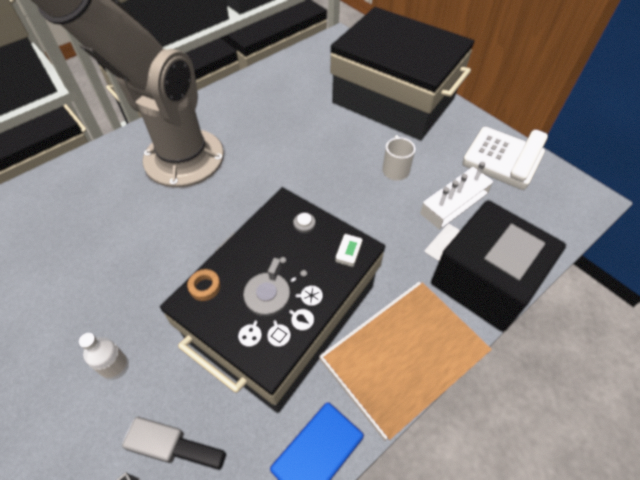

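View pics/side0.png

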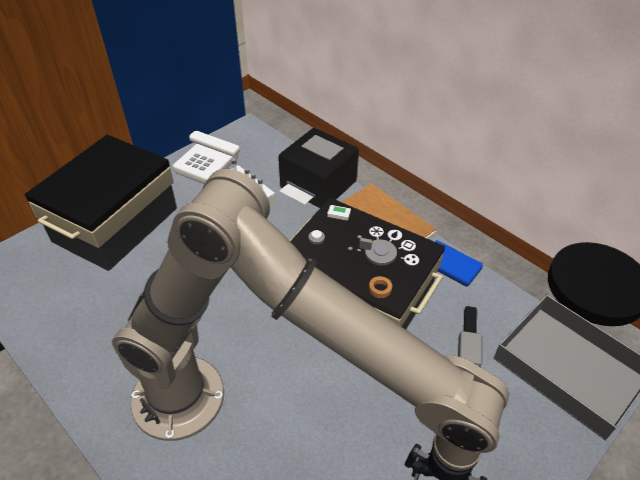

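The scene picture shows the hub at about (266,292), with the tab up at (275,265). Clockwise from there the tags are flake (312,295), drop (303,319), frame (279,335) and dots (250,334). The button is at (305,221), the tape at (203,285) and the logger at (348,249). The side view confirms this layout, with the drop at about (394,235).

```bash
cat > h.py <<'E'
import numpy as np,cv2
from bench import monitor, optics, r
from scipy.spatial.transform import Rotation as Ro
def onplane(m,px,z):
    f=240/np.tan(np.radians(m["vertical_fov"]/2)); px=np.atleast_2d(px).astype(float)
    d=np.c_[(px[:,0]-m["cx"])/f,(px[:,1]-m["cy"])/f,np.ones(len(px))]@m["R"]
    c=-m["R"].T@m["t"]; return c+d*((z-c[2])/d[:,2])[:,None]
def wplane(m,o,px,z):
    f=240/np.tan(np.radians(m["vertical_fov"]/2)); px=np.atleast_2d(px).astype(float)
    v=(px-[m["cx"],m["cy"]])/f; a=np.linalg.norm(v,axis=1)+1e-9
    d=np.c_[v*(np.sin(a)/a)[:,None],np.cos(a)]
    H=m["hand_eye"]; R=Ro.from_rotvec(o["orientation"]).as_matrix()
    d=d@(R@H[:3,:3]).T; c=o["tcp_pos"]+R@H[:3,3]
    return c+d*((z-c[2])/d[:,2])[:,None]
def blobs(mask,lo=15):
    n,l,s,c=cv2.connectedComponentsWithStats(mask.astype(np.uint8)); return [(s[i,4],c[i],s[i,:4]) for i in range(1,n) if s[i,4]>=lo]
E
python3 - <<'E'
from h import *
for n,b in(("scene",(180,190,370,370)),("side",(300,200,440,300))):
    p=cv2.imread(f"pics/{n}0.png");d=np.load(f"pics/{n}0.npy");m=optics.camera_model(n)
    c=p[b[1]:b[3],b[0]:b[2]]
    cv2.imwrite(f"pics/{n}crop.png",cv2.resize(c,None,fx=4 if n=="scene" else 5,fy=4 if n=="scene" else 5,interpolation=cv2.INTER_CUBIC)[:600,:800])
    w=c.min(2)>165
    for a,q,s in blobs(w): 
        q=q+b[:2];print(n,a,q.round(1),s, onplane(m,q,.182).round(4)[0], d[int(q[1]),int(q[0])])
E
```

```text
scene 3592 [206.3 221.8] [ 0  0 80 93] [ 0.3889 -0.1269  0.182 ] 1.2045418
scene 77 [266.  192.9] [77  0 18  9] [0.4067 0.0202 0.182 ] 1.2685531
scene 1330 [345.1 206.1] [113   0  77  44] [0.5512 0.1302 0.182 ] 1.2346618
scene 190 [302.9 219.8] [115  23  18  16] [0.52   0.0351 0.182 ] 0.95527923
scene 414 [348.  248.9] [156  44  26  30] [0.6389 0.0578 0.182 ] 0.91930205
scene 43 [273.4 265.3] [90 70  8 12] [ 0.5706 -0.0834  0.182 ] 0.866452
scene 1144 [265.6 293.7] [65 85 43 38] [ 0.6121 -0.1339  0.182 ] 0.8574048
scene 305 [310.7 295.1] [116  96  26  19] [ 0.6711 -0.0697  0.182 ] 0.8785234
scene 634 [350.5 329.1] [140 106  50  74] [ 0.7725 -0.059   0.182 ] 1.0336777
scene 304 [302.  319.1] [110 119  24  21] [ 0.6991 -0.1143  0.182 ] 0.8487722
scene 350 [249.6 334.6] [ 58 131  23  25] [ 0.6607 -0.2067  0.182 ] 0.83166283
scene 361 [278.4 334.6] [ 88 131  22  25] [ 0.6949 -0.1666  0.182 ] 0.83275634
scene 519 [191.  357.2] [  0 146  36  34] [ 0.628  -0.3107  0.182 ] 0.8572559
scene 33 [319.7 367. ] [135 174  11   6] [ 0.7898 -0.1485  0.182 ] 0.98010004
side 28 [303.9 201.2] [0 0 9 5] [0.6067 0.1643 0.182 ] 1.9432484
side 130 [338.9 211.6] [28  5 23 12] [0.6498 0.0604 0.182 ] 1.693502
side 21 [378.3 228.2] [74 26  9  5] [ 0.682  -0.0658  0.182 ] 1.6652703
side 47 [375.3 232.7] [70 28 13  9] [ 0.6624 -0.0718  0.182 ] 1.6473306
side 67 [316.2 233.6] [11 30 11  8] [0.5396 0.0426 0.182 ] 1.6187882
side 78 [394.5 234.6] [88 30 14 11] [ 0.6964 -0.1147  0.182 ] 1.6494802
side 16 [430.5 233.9] [126  31  10   7] [ 0.7718 -0.1844  0.182 ] 1.8862764
side 59 [407.8 245.2] [100  40  16  11] [ 0.6917 -0.1674  0.182 ] 1.6254158
side 22 [408.2 244.6] [105  43   7   5] [ 0.694  -0.1667  0.182 ] 1.624053
side 104 [411.1 259.1] [103  54  16  11] [ 0.6581 -0.207   0.182 ] 1.5894859
side 72 [433.  285.2] [125  73  15  27] [ 0.6286 -0.3055  0.182 ] 1.5877898
side 91 [312.3 292.4] [ 3 85 23 15] [ 0.385  -0.1017  0.182 ] 0.8097465
```

View pics/scenecrop.png

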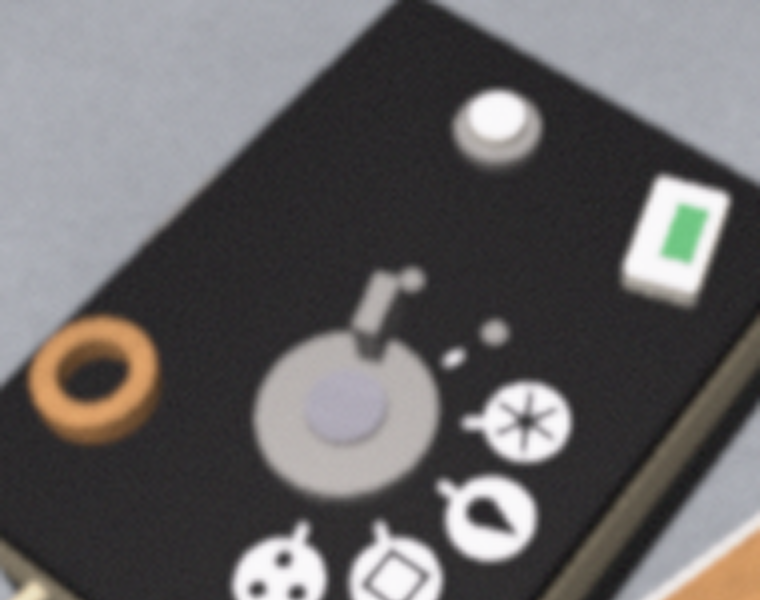

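The crop shows the drop tag as the second tag, so the third click after position 0 (1.885 rad). The tab now points near the first grey mark at (410,280) in the crop. Next I'll compute the hub and tab geometry, and move up and over.

```bash
python3 - <<'E'
from h import *
from scipy.optimize import least_squares
T=np.array([[.672,-.0695],[.698,-.1145],[.6935,-.167],[.6595,-.207]])
f=lambda v:np.r_[[v[:2]+.086*np.array([np.cos(v[2]-i*.6283),np.sin(v[2]-i*.6283)])-T[i] for i in range(4)]].ravel()
s=least_squares(f,[.615,-.135,.8]);print("hub",s.x,np.degrees(s.x[2]),(s.fun*1e3).round(1))
print("pos0 deg",np.degrees(s.x[2]+2*.6283),"drop deg",np.degrees(s.x[2]-.6283))
m=optics.camera_model("scene")
print("cap",onplane(m,[180+346/4,190+407/4],.2),"fin outer top",onplane(m,[180+386/4,190+273/4],.224),"inner",onplane(m,[180+367/4,190+330/4],.224))
d=np.load("pics/scene0.npy");f_=240/np.tan(np.radians(m["vertical_fov"]/2))
for n,px in(("button",(305,219)),("lid",(230,320)),("gel",(88,340)),("cap",(266,292)),("fintop",(274,265))):
    z=d[px[1],px[0]];X=m["R"].T@(np.array([(px[0]-m["cx"])/f_*z,(px[1]-m["cy"])/f_*z,z])-m["t"]);print(n,X.round(4))
E
python3 -m crank '[[[0,0,-5],[0,0,0]],[[0,0,-5],[0,0,0]],[[0,0,-5],[0,0,0]],[[3.9,-3,0],[0,0,0]],[[3.9,-3,0],[0,0,0]]]' 0 20
python3 -m crank '[[[3.9,-3,0],[0,0,0]],[[3.9,-3,0],[0,0,0]],[[3.9,-3,0],[0,0,0]],[[3.9,-3,0],[0,0,0]],[[3.9,-3,0],[0,0,0]]]'
```

```text
hub [ 0.61484335 -0.13358795  0.8529861 ] 48.87250354786857 [-0.6  0.7  0.7  0.1  0.4 -0.4 -0.5 -0.4]
pos0 deg 120.8703800840078 drop deg 12.87356527979895
cap [[ 0.61875687 -0.13466935  0.2       ]] fin outer top [[ 0.58462715 -0.08236092  0.224     ]] inner [[ 0.60413694 -0.10860405  0.224     ]]
button [0.5323 0.0313 0.2002]
lid [ 0.6116 -0.217   0.1783]
gel [ 0.4578 -0.4404  0.1504]
cap [ 0.6163 -0.1346  0.1954]
fintop [ 0.5938 -0.0954  0.2242]
clock: 0.6
tcp_pos: [0.2542, -0.5658, 0.3828]
orientation: [3.105, 0.458, 0.001]
contact_force: [2.2, 0.2, -0.9]
grip_width: 0.0124
gripper_force: 0.0
clock: 1.1
tcp_pos: [0.3977, -0.3629, 0.3811]
orientation: [-3.107, -0.464, 0.001]
contact_force: [1.2, -0.4, -0.5]
grip_width: 0.0
gripper_force: 0.0
```

```bash
python3 -m crank '[[[3.6,-3.15,0],[0,0,0]],[[3.6,-3.15,0],[0,0,0]],[[3.6,-3.15,0],[0,0,0]],[[3.6,-3.15,0],[0,0,0]],[[3.6,-3.15,0],[0,0,0]]]'
python3 -m crank '[[[3.6,-3.15,0],[0,0,0]],[[0,0,0],[0,0,-0.15]],[[0,0,0],[0,0,-0.15]],[[0,0,0],[0,0,-0.15]],[[0,0,0],[0,0,-0.15]]]'
python3 -m crank '[[[0,0,0],[0,0,-0.15]],[[0,0,0],[0,0,-0.15]],[[0,0,0],[0,0,-0.15]],[[0,0,0],[0,0,-0.15]],[[0,0,0],[0,0,-0.15]]]'
python3 -m crank '[[[0,0,0],[0,0,-0.15]],[[0,0,0],[0,0,-0.15]],[[0,0,0],[0,0,-0.15]],[[0,0,0],[0,0,0]],[[0,0,0],[0,0,0]]]'
python3 - <<'E'
from h import *
o=monitor.get_obs();print(o["joints"].round(2));R=Ro.from_rotvec(o["orientation"]).as_matrix();print(o["tcp_pos"].round(4),R.round(3))
p,d=optics.grab_frame("wrist");cv2.imwrite("pics/w1.png",p[:,:,::-1]);np.savez("pics/w1.npz",pos=o["tcp_pos"],ori=o["orientation"])
E
```

```text
clock: 1.6
tcp_pos: [0.5236, -0.1599, 0.3811]
orientation: [3.107, 0.464, -0.001]
contact_force: [0.7, 0.1, 0.7]
grip_width: -0.0004
gripper_force: 0.0
clock: 2.1
tcp_pos: [0.5481, -0.1208, 0.3808]
orientation: [-2.826, -1.371, 0.001]
contact_force: [0.2, -0.9, -0.8]
grip_width: -0.0001
gripper_force: 0.0
clock: 2.6
tcp_pos: [0.5481, -0.121, 0.3809]
orientation: [-2.128, -2.31, 0.001]
contact_force: [0.4, 0.7, 0.1]
grip_width: 0.0
gripper_force: 0.0
clock: 3.1
tcp_pos: [0.5481, -0.1211, 0.381]
orientation: [-1.573, -2.719, 0.0]
contact_force: [-0.1, -0.4, 0.1]
grip_width: 0.0001
gripper_force: 0.0
[ 0.59  0.23 -0.58  1.59  0.13  1.35  0.51]
[ 0.5481 -0.1211  0.381 ] [[-0.498  0.867 -0.001]
 [ 0.867  0.498  0.   ]
 [ 0.    -0.    -1.   ]]
```

View pics/w1.png

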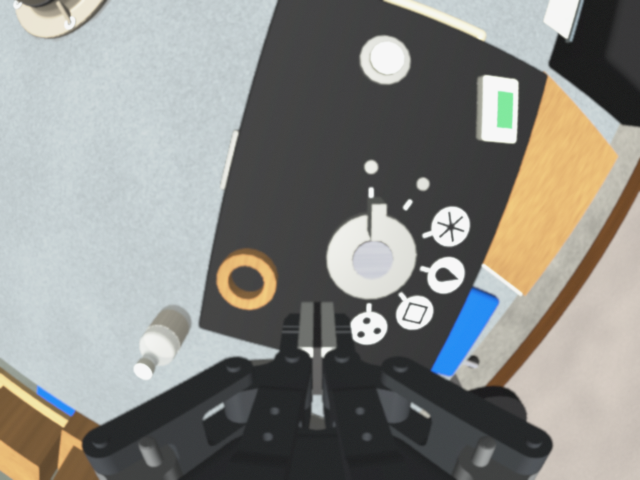

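The wrist view shows the cap at (373,259), and the tab at (378,220), pointing near the first grey mark (371,167). The drop tag is at (446,275) and the button at (388,57). The closed fingertips are at about (318,310).

Run:
```python
from h import *
w=np.load("pics/w1.npz");o={"tcp_pos":w["pos"],"orientation":w["ori"]};m=optics.camera_model("wrist")
for n,px,z in(("cap",(373,259),.2),("disc",(371.5,256),.194),("mark0",(371,167),.181),("drop",(446,275),.182),("dots",(368.5,328),.182),("flake",(451,227),.182),("frame",(414,313),.182),("button",(388,57),.2),("tabouter",(378.5,206),.224),("tabinner",(379,239),.224),("tape",(247,280),.199)):
    X=wplane(m,o,px,z)[0];v=X[:2]-[.615,-.134];print(n,X.round(4),np.degrees(np.arctan2(v[1],v[0])).round(1),np.hypot(*v).round(4))
```

```text
cap [ 0.6146 -0.1308  0.2   ] 97.7 0.0033
disc [ 0.6136 -0.1304  0.194 ] 111.1 0.0038
mark0 [ 0.5704 -0.0591  0.181 ] 120.8 0.0872
drop [ 0.6987 -0.1118  0.182 ] 14.8 0.0865
dots [ 0.6606 -0.205   0.182 ] -57.3 0.0844
flake [ 0.6718 -0.0669  0.182 ] 49.8 0.0879
frame [ 0.6943 -0.1655  0.182 ] -21.7 0.0854
button [0.5296 0.0334 0.2   ] 117.0 0.1879
tabouter [ 0.5851 -0.0823  0.224 ] 120.0 0.0598
tabinner [ 0.6011 -0.1065  0.224 ] 116.8 0.0308
tape [ 0.521  -0.2104  0.199 ] -140.9 0.1212
```

```bash
python3 -m crank '[[[0.3,0,5],[0,0,0]],[[0,0,5],[0,0,0]],[[0,0,5],[0,0,0]],[[0,0,2.4],[0,0,0]],[[0,0,0],[0,0,0]]]'
python3 -m crank '[[[0,1,0],[0,0,0]],[[0,1,0],[0,0,0]],[[0,0.5,0],[0,0,0]],[[0,0,0],[0,0,0]]]'
python3 - <<'E'
from h import *
p,d=optics.grab_frame("wrist");cv2.imwrite("pics/w2.png",p[:,:,::-1])
E
```

```text
clock: 3.65
tcp_pos: [0.5441, -0.1182, 0.2036]
orientation: [-1.567, -2.715, 0.004]
contact_force: [0.3, 0.4, -0.4]
grip_width: 0.0003
gripper_force: 0.0
clock: 4.05
tcp_pos: [0.5703, -0.1047, 0.2088]
orientation: [1.565, 2.721, 0.003]
contact_force: [0.0, 0.2, 0.3]
grip_width: 0.0003
gripper_force: 0.0
```

View pics/w2.png

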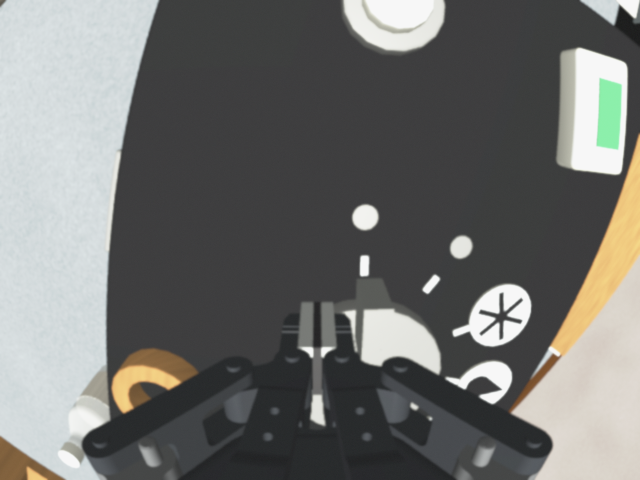

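The finger is just left of the tab and level with it, clear of everything else. Next comes the rotating sweep around the hub.

```bash
cat > st.py <<'E'
from h import *
o=monitor.get_obs();R=Ro.from_rotvec(o["orientation"]).as_matrix();v=o["tcp_pos"]-[.6145,-.1325,.18]
print("yaw",np.degrees(np.arctan2(R[1,0],R[0,0])).round(1),"radial,tang,z mm",(v@R*1e3).round(1),"F tool",(o["contact_force"]@R).round(1),"q",o["joints"].round(2),"t",o["clock"])
E
python3 -m crank '[[[0,0.2,0],[0,0,0]],[[0,0.2,0],[0,0,0]],[[0,0,0],[0,0,0]]]' && python3 st.py
python3 -m crank '[[[0.22,0.57,0],[0,0,0.12]],[[0.22,0.57,0],[0,0,0.12]],[[0.22,0.57,0],[0,0,0.12]],[[0,0,0],[0,0,0]]]' && python3 st.py
```

```text
clock: 4.4
tcp_pos: [0.572, -0.1038, 0.2074]
orientation: [1.568, 2.722, 0.0]
contact_force: [-0.1, 0.2, -0.5]
grip_width: 0.0001
gripper_force: 0.0
yaw 120.1 radial,tang,z mm [ 46.2 -22.3 -27.4] F tool [0.2 0.  0.5] q [ 0.51  0.4  -0.56  1.78  0.25  1.03  0.38] t 4.4
clock: 4.8
tcp_pos: [0.5853, -0.0904, 0.2075]
orientation: [2.03, 2.398, 0.0]
contact_force: [-0.6, -0.3, -0.5]
grip_width: -0.0001
gripper_force: 0.0
yaw 99.5 radial,tang,z mm [ 46.4 -21.9 -27.5] F tool [-0.2 -0.6  0.5] q [ 0.42  0.41 -0.48  1.76  0.22  1.03  0.02] t 4.8
```

```bash
python3 -m crank '[[[0.22,0.57,0],[0,0,0.12]],[[0.22,0.57,0],[0,0,0.12]],[[0.22,0.57,0],[0,0,0.12]],[[0.22,0.57,0],[0,0,0.12]],[[0,0,0],[0,0,0]]]' && python3 st.py
python3 - <<'E'
from h import *
p,d=optics.grab_frame("scene");cv2.imwrite("pics/s3.png",cv2.resize(p[200:360,190:370,::-1],None,fx=3,fy=3))
E
```

```text
clock: 5.3
tcp_pos: [0.6077, -0.0825, 0.2072]
orientation: [-2.539, -1.849, 0.001]
contact_force: [-0.7, 0.7, 0.9]
grip_width: -0.0002
gripper_force: 0.5
yaw 72.1 radial,tang,z mm [ 45.5 -21.8 -27.2] F tool [ 0.4 -0.8 -0.9] q [ 0.32  0.43 -0.38  1.71  0.18  1.04 -0.43] t 5.3
```

View pics/s3.png

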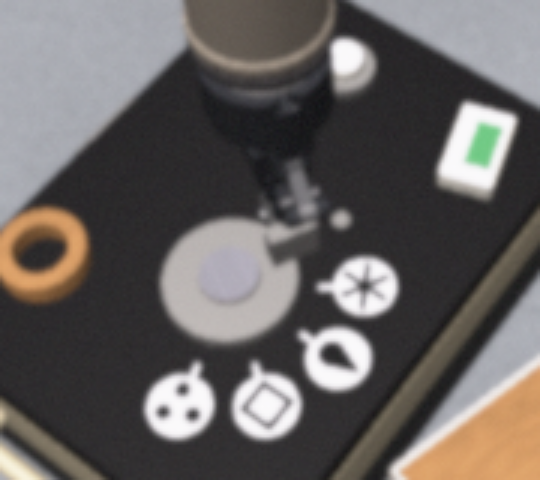

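The tab is moving with the finger and now points between the second mark and the flake, so I'll continue.

```bash
python3 -m crank '[[[0.22,0.57,0],[0,0,0.12]],[[0.22,0.57,0],[0,0,0.12]],[[0.22,0.57,0],[0,0,0.12]],[[0.22,0.57,0],[0,0,0.12]],[[0,0,0],[0,0,0]]]' && python3 st.py
python3 -m crank '[[[0.22,0.57,0],[0,0,0.12]],[[0.22,0.57,0],[0,0,0.12]],[[0.22,0.57,0],[0,0,0.12]],[[0,0,0],[0,0,0]],[[0,0,0],[0,0,0]]]' && python3 st.py
python3 - <<'E'
from h import *
p,d=optics.grab_frame("scene");cv2.imwrite("pics/s4.png",cv2.resize(p[200:360,190:370,::-1],None,fx=3,fy=3))
E
```

```text
clock: 5.85
tcp_pos: [0.6319, -0.0861, 0.2073]
orientation: [2.906, 1.194, 0.0]
contact_force: [0.0, -0.0, 1.4]
grip_width: -0.0001
gripper_force: 0.1
yaw 44.7 radial,tang,z mm [ 45.  -20.8 -27.3] F tool [-0.   0.  -1.4] q [ 0.24  0.45 -0.28  1.66  0.14  1.05 -0.87] t 5.85
clock: 6.35
tcp_pos: [0.6469, -0.0953, 0.2073]
orientation: [3.071, 0.66, -0.0]
contact_force: [0.6, -0.2, -0.1]
grip_width: -0.0002
gripper_force: 0.0
yaw 24.2 radial,tang,z mm [ 44.8 -20.6 -27.3] F tool [0.5 0.4 0.1] q [ 0.19  0.47 -0.2   1.62  0.1   1.06 -1.18] t 6.35
```

View pics/s4.png

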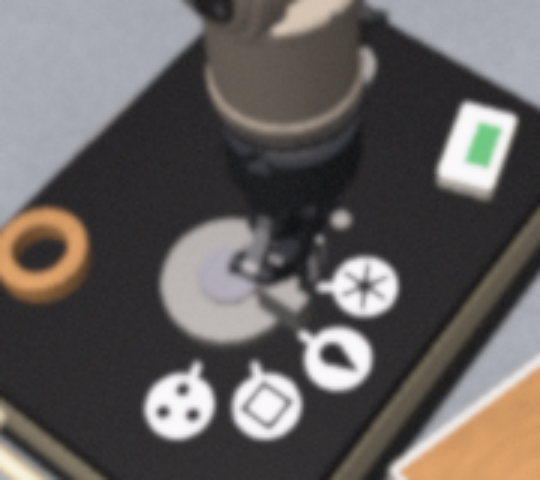

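The tab appears to have clicked onto the drop tag, with the contact force back to about 0. I'll back off, lift and check.

```bash
python3 -m crank '[[[0,-1,0],[0,0,0]],[[0,-2,0],[0,0,0]],[[0,-2,-3],[0,0,0]],[[0,-2,-5],[0,0,0]],[[0,-2,-5],[0,0,0]]]' && python3 -m crank '[[[-3,0,0],[0,0,0]],[[-3,0,0],[0,0,0]],[[0,0,0],[0,0,0]],[[0,0,0],[0,0,0]]]' && python3 st.py
python3 - <<'E'
from h import *
o=monitor.get_obs()
p,d=optics.grab_frame("wrist");cv2.imwrite("pics/w5.png",p[:,:,::-1]);np.savez("pics/w5.npz",pos=o["tcp_pos"],ori=o["orientation"])
E
```

```text
clock: 6.9
tcp_pos: [0.6102, -0.0125, 0.3311]
orientation: [-3.072, -0.655, 0.003]
contact_force: [1.5, -0.5, -0.0]
grip_width: -0.0
gripper_force: 0.0
clock: 7.3
tcp_pos: [0.5564, -0.0384, 0.3306]
orientation: [3.073, 0.653, 0.001]
contact_force: [0.2, -0.2, 0.6]
grip_width: 0.0002
gripper_force: 0.0
yaw 24.0 radial,tang,z mm [ -14.7 -109.5 -150.6] F tool [ 0.1  0.2 -0.6] q [ 0.15  0.22 -0.23  1.7   0.05  1.23 -1.24] t 7.3
```

View pics/w5.png

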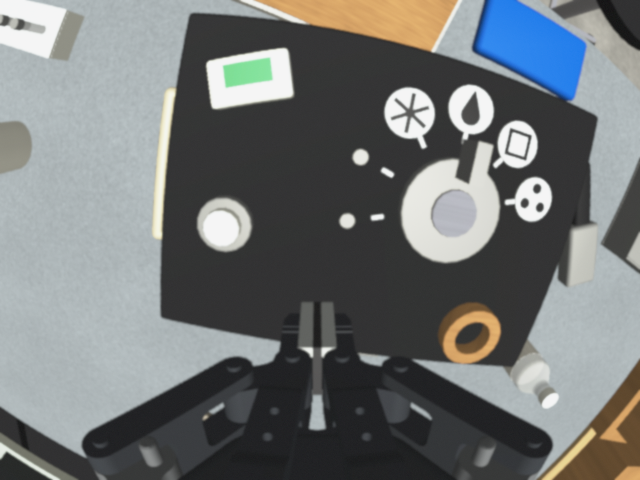

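The wrist view shows the tab with its outer top at about (485,143) and inner top at about (474,182). The drop tag is at (471,108), the cap at (454,213) and the button at (221,228).

Run:
```python
from h import *
w=np.load("pics/w5.npz");o={"tcp_pos":w["pos"],"orientation":w["ori"]};m=optics.camera_model("wrist")
P={n:wplane(m,o,px,z)[0] for n,px,z in(("cap",(454,213.5),.2),("drop",(471,108),.182),("flake",(410,112),.182),("frame",(517,145),.182),("dots",(533,199),.182),("button",(221,228),.2),("tabout",(485,143),.224),("tabin",(474,182),.224))}
h=P["cap"]
for n,X in P.items():
    v=X-h;print(n,X.round(4),np.degrees(np.arctan2(v[1],v[0])).round(1),np.hypot(*v[:2]).round(4))
R=Ro.from_rotvec(o["orientation"]).as_matrix();print("to button tool cm",((P["button"]-o["tcp_pos"])@R*100).round(2))
```

```text
cap [ 0.6151 -0.1313  0.2   ] 0.0 0.0
drop [ 0.6994 -0.1116  0.182 ] 13.2 0.0866
flake [ 0.6714 -0.0669  0.182 ] 48.8 0.0856
frame [ 0.6935 -0.1649  0.182 ] -23.2 0.0853
dots [ 0.6601 -0.2052  0.182 ] -58.7 0.0865
button [0.5289 0.0321 0.2   ] 117.8 0.1847
tabout [ 0.673  -0.1172  0.224 ] 13.7 0.0596
tabin [ 0.644  -0.1229  0.224 ] 16.2 0.0301
to button tool cm [ 0.35 -7.57 13.06]
```

The tab is on the drop (13.7° against 13.2°). Next, the button.

```bash
python3 -m crank '[[[0.35,-3.8,0],[0,0,0]],[[0,-3.8,0],[0,0,0]],[[0,0,4],[0,0,0]],[[0,0,4],[0,0,0]],[[0,0,0],[0,0,0]]]'
python3 -m crank '[[[0,0,2],[0,0,0]],[[0,0,1],[0,0,0]],[[0,0,0.7],[0,0,0]],[[0,0,0],[0,0,0]],[[0,0,0],[0,0,0]]]'
```

```text
clock: 7.85
tcp_pos: [0.5264, 0.032, 0.2452]
orientation: [-3.071, -0.654, 0.015]
contact_force: [-0.3, -0.3, -0.3]
grip_width: 0.0
gripper_force: 0.0
clock: 8.35
tcp_pos: [0.5302, 0.0313, 0.2141]
orientation: [3.074, 0.65, 0.002]
contact_force: [0.4, 0.4, -0.7]
grip_width: -0.0001
gripper_force: 0.0
```

```bash
python3 -m crank '[[[0,0,0.4],[0,0,0]],[[0,0,0.4],[0,0,0]],[[0,0,0],[0,0,0]],[[0,0,0],[0,0,0]]]'
python3 -m crank '[[[0,0,0.3],[0,0,0]],[[0,0,0],[0,0,0]],[[0,0,0],[0,0,0]]]'
python3 -m crank '[[[0,0,0.3],[0,0,0]],[[0,0,0],[0,0,0]],[[0,0,0],[0,0,0]]]'
```

```text
clock: 8.75
tcp_pos: [0.5295, 0.0311, 0.2052]
orientation: [3.074, 0.65, -0.0]
contact_force: [0.7, 0.2, 0.6]
grip_width: -0.0
gripper_force: 0.0
clock: 9.05
tcp_pos: [0.5296, 0.0311, 0.2022]
orientation: [3.074, 0.65, -0.0]
contact_force: [0.2, 0.5, 0.1]
grip_width: 0.0002
gripper_force: 0.0
clock: 9.35
tcp_pos: [0.5297, 0.0312, 0.1994]
orientation: [3.074, 0.65, 0.0]
contact_force: [-0.5, -1.2, 2.9]
grip_width: 0.0005
gripper_force: 1.4
```

```bash
python3 -m crank '[[[0,0,0.3],[0,0,0]],[[0,0,0],[0,0,0]],[[0,0,0],[0,0,0]]]'
python3 -m crank '[[[0,0,0.25],[0,0,0]],[[0,0,0],[0,0,0]],[[0,0,0],[0,0,0]]]'
```

```text
clock: 9.65
tcp_pos: [0.5298, 0.0312, 0.1964]
orientation: [3.074, 0.65, 0.001]
contact_force: [-0.6, 0.0, 4.0]
grip_width: 0.0
gripper_force: 2.3
clock: 9.95
tcp_pos: [0.5299, 0.0312, 0.1959]
orientation: [3.073, 0.65, 0.002]
contact_force: [-7.3, -1.5, 20.4]
grip_width: 0.0001
gripper_force: 10.0
```

The button has bottomed out: the force jumped to 20 N and travel stopped. Now I'll release it, lift and check.

```bash
python3 -m crank '[[[0,0,-0.5],[0,0,0]],[[0,0,-2],[0,0,0]],[[0,0,-4],[0,0,0]],[[0,0,-5],[0,0,0]],[[0,0,-4],[0,0,0]]]'
python3 -m crank '[[[-4,0,0],[0,0,0]],[[-4,0,0],[0,0,0]],[[-4,0,0],[0,0,0]],[[0,0,0],[0,0,0]],[[0,0,0],[0,0,0]]]'
python3 - <<'E'
from h import *
p,d=optics.grab_frame("wrist");cv2.imwrite("pics/w6.png",p[:,:,::-1])
E
```

```text
clock: 10.45
tcp_pos: [0.5295, 0.0312, 0.3507]
orientation: [3.074, 0.65, 0.001]
contact_force: [1.6, -0.5, 0.1]
grip_width: -0.0
gripper_force: 0.0
clock: 10.95
tcp_pos: [0.4195, -0.0177, 0.3487]
orientation: [3.074, 0.648, 0.001]
contact_force: [0.4, -0.4, -0.0]
grip_width: -0.0001
gripper_force: 0.0
```

View pics/w6.png

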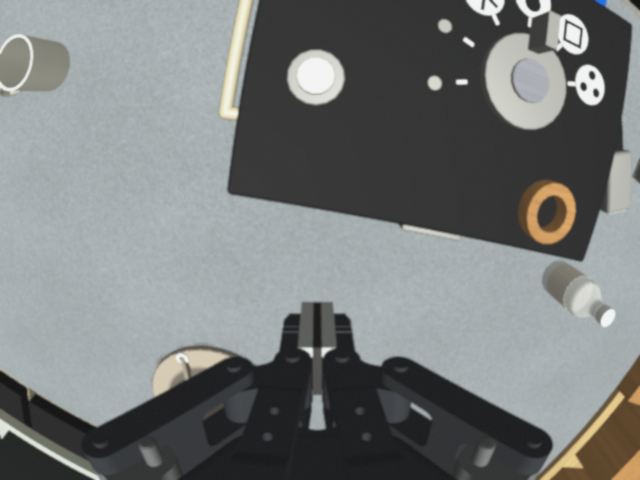

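The button at (316,75) is back up, the tab at (545,30) still points at the drop, and the tape hasn't moved. I'll hand in.

```bash
python3 -c "
from bench import r
print(r.hand_in())"
```

```text
the job is handed in; nothing more can be done
None
```

I pushed the selector clockwise until its tab pointed at the solid-drop tag (about 0.5° off by camera), then pressed the start button to its stop and let it spring back; the job is handed in, but the hand-in gave no verdict.

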